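# Put the petal cutters back in their own trays

### The job

The three tin petal cutters have been put away in the wrong wooden trays. Move each cutter to the tray whose front label shows the outline of that cutter, so that it lies flat in the middle of the pocket with its rolled edge up, one cutter to a tray; the empty tray with the blank label is there to park one on the way and ends up empty again. Do not disturb the two dough pots and the little dye cup that stand behind the trays.

Things in the scene. Friction and masses are not known exactly. Their poses are not given: they have to be found in the camera images.
- cutter_large_center (a point): largest of three tin petal cutters: ring with 5 rounded lobes, 55 mm across, 22 mm tall, 12 g; grip it across at any yaw (it acts as a solid disc). Point: its centre, 11 mm above its underside; z up, rolled edge on top. Starts upright in a wrong tray, within 5 mm of the pocket's centre.
- cutter_medium_center (a point): middle of three tin petal cutters: ring with 6 rounded lobes, 39 mm across, 22 mm tall, 12 g; grip it across at any yaw (it acts as a solid disc). Point: its centre, 11 mm above its underside; z up, rolled edge on top. Starts upright in a wrong tray, within 5 mm of the pocket's centre.
- cutter_small_center (a point): smallest of three tin petal cutters: ring with 7 rounded lobes, 28 mm across, 22 mm tall, 12 g; grip it across at any yaw (it acts as a solid disc). Point: its centre, 11 mm above its underside; z up, rolled edge on top. Starts upright in a wrong tray, within 5 mm of the pocket's centre.
- tray_large_floor (a point): Fixed low wooden tray: square pocket 72 x 72 mm inside, 82 outside; lip 3 mm above the pocket floor; floor 11 mm above the table. Point: centre of the pocket floor, z up, x away from the front tab (66 mm wide, 9 high, to 107 mm from the point), whose white label shows the dark full-size outline of the largest cutter (5 lobes, 55 mm): its own tray. Another cutter is in it at the start.
- tray_medium_floor (a point): Fixed low wooden tray: square pocket 72 x 72 mm inside, 82 outside; lip 3 mm above the pocket floor; floor 11 mm above the table. Point: centre of the pocket floor, z up, x away from the front tab (66 mm wide, 9 high, to 107 mm from the point), whose white label shows the dark full-size outline of the middle cutter (6 lobes, 39 mm): its own tray. Another cutter is in it at the start.
- tray_small_floor (a point): Fixed low wooden tray: square pocket 72 x 72 mm inside, 82 outside; lip 3 mm above the pocket floor; floor 11 mm above the table. Point: centre of the pocket floor, z up, x away from the front tab (66 mm wide, 9 high, to 107 mm from the point), whose white label shows the dark full-size outline of the smallest cutter (7 lobes, 28 mm): its own tray. Another cutter is in it at the start.
- tray_blank_floor (a point): Fixed low wooden tray: square pocket 72 x 72 mm inside, 82 outside; lip 3 mm above the pocket floor; floor 11 mm above the table. Point: centre of the pocket floor, z up, x away from the front tab, whose white label is bare, without an outline: the spare tray, empty at the start.
- pot_plain: bystander: small dried-dough pot with noodle hair and no sprout, 56 x 52 mm, 63 mm tall, loose, behind the trays as the robot sees them. Origin at the centre of its underside, z up.
- pot_sprout: bystander: small dried-dough pot with noodle hair and a sprout on top, 52 x 55 mm, 70 mm tall, loose, behind the trays. Origin at the centre of its underside, z up.
- dye_cup: bystander: small round white cup of green dye paste, 62 mm across, 32 mm tall, loose, behind the trays. Origin at the centre of its underside, z up.

How it is judged (in metres and radians):
At the end, for the whole second after the job is handed in: Each cutter stands upright, within about 5 degrees, on the floor of the tray with its own outline, its centre within 12 mm of the pocket's centre (all three, so the blank-label tray is empty), released and at rest (horizontal distance between cutter_large_center and tray_large_floor below 0.012 m and z of cutter_large_center in the frame of tray_large_floor between 0.008 and 0.0145 m and angle between each of cutter_large_center, cutter_medium_center, cutter_small_center's own z axis and vertical below 0.08 rad and linear speed of each of cutter_large, cutter_medium, cutter_small below 0.02 m/s and contact force between the fingers and cutter_large below 0.1 N and horizontal distance between cutter_medium_center and tray_medium_floor below 0.012 m and z of cutter_medium_center in the frame of tray_medium_floor between 0.008 and 0.0145 m and contact force between the fingers and cutter_medium below 0.1 N and horizontal distance between cutter_small_center and tray_small_floor below 0.012 m and z of cutter_small_center in the frame of tray_small_floor between 0.008 and 0.0145 m and contact force between the fingers and cutter_small below 0.1 N); the robot touches nothing.
It fails at once if the dough pot without a sprout is knocked over or moved more than 15 mm (distance of pot_plain from where it was at the start of the episode above 0.015 m or angle between pot_plain's own z axis and vertical above 0.3 rad).
It fails at once if the dye cup is knocked over or moved more than 15 mm (distance of dye_cup from where it was at the start of the episode above 0.015 m or angle between dye_cup's own z axis and vertical above 0.3 rad).
It fails at once if the dough pot with the sprout is knocked over or moved more than 15 mm (distance of pot_sprout from where it was at the start of the episode above 0.015 m or angle between pot_sprout's own z axis and vertical above 0.3 rad).
It also fails if it takes over 90 s, if anything falls off the work surface, if the arm or the gripper's body presses on something with over 40 N, if the wrist force passes 120 N, or if a joint passes its speed limit or range.

### The arm

A 6-joint arm with a two-finger parallel gripper is mounted at the origin on the work surface; the furniture and walls round the work are solid. World frame = base frame: x ahead of the robot, y to its left, z up, the work surface at z = 0. Lengths are in mm, angles in rad, forces in N, time in s.
With the tool pointing down it reaches from about 275 to 1000 mm from the base axis. Payload 8.4 kg.
Tool frame: the origin (TCP) lies at the very end of the fingers, on their centre line; the grasp point (between the pads) lies 19 mm behind it; z points along the fingers, y is the direction in which the jaws open and shut (so a half turn about z gives the same grasp; the last joint's range is limited). The gripper opens to 85 mm and grips with 20 to 120 N. Pads are 22 mm wide; open, the fingers measure 114 mm over their backs; the gripper's body (76 mm by 85 mm) begins 54 mm behind the grasp point. The pads swing forward as they close: fully open they stand 13 mm farther back than shut.
Start: joints at [1.183, 0.353, 1.633, -0, 1.155, -0.002], TCP at [235.187, 579.064, 231.281] pointing down, gripper open.
Joint ranges: [-2.63, 2.63], [-0.92, 2.1], [0.06, 2.66], [-1.3, 4.44], [0, 2.69], [-3.02, 3.02]. Speed limits (rad/s): [2.22, 2.22, 2.79, 3.14, 3.14, 3.14].

### API

Orientations are given as [roll, pitch, yaw] about the fixed x, y, z axes, in that order (R = Rz(yaw) Ry(pitch) Rx(roll)).
In Python, from rig import r gives the robot as it stands.
- The arm moves only by the tool jog_arm, never from a script. Its argument "moves" is a list of rows, each an object with "grip": the gripper command: -1 is fully open, 1 is shut, values between are in proportion; "translation": the shift along the tool's x, y, z in m, a list of three; "twist": the turn, a rotation vector about the tool's x, y, z in rad, a list of three. In form: [{"grip": grip, "translation": [dx, dy, dz], "twist": [ax, ay, az]}, ...]. A call has 1 to 10 rows; each row shifts and turns the commanded pose from where the row before left it, along the tool's axes as they then stand; what a row does not reach is not made up. A row lasts 1/12 s, in which the tool goes at most 41.7 mm and 7.16 degrees, less where a joint would pass 70% of its speed; a pose out of reach is approached as far as the arm can. A call with a gripper value outside its range is refused whole. The fingers move at their own pace and stop on an object; "squeeze" is the grip in N (left out, the last holds). Time passes only in rows, so rows that do not move let the fingers close. It gives the time, the measured TCP pose, the force and the opening at its end, in the units of the state.
- r.sense(): the state, without advancing time (a new reading comes with each control period).
- r.grab_frame(name): name is "scene" or "top" or "wrist"; returns (picture, depth): 420x560x3 uint8, red, green, blue; 420x560 float32, mm along the optical axis (not along the pixel's ray), 0 where there is no reading.
- r.calibration(name): a dict with "fx", "fy", "cx", "cy" (pixels), "k1" (the pictures are not rectified: a ray, as slopes to the right and down, at radius r is drawn at 1 + k1 r^2 times it, then the intrinsics apply), "R" (3x3) and "t" (3): a world point X has camera coordinates R X + t. Camera axes: x right, y down, z forward; pixel columns grow to the right and rows downward; lengths in mm; the calibration is good to about 2 mm. A picture is of the moment at which its call begins: read the wrist's pose just before it. calibration takes no time and is no camera call; for the wrist camera it gives the pose at the moment of the call.
- r.sign_off(): hands the job in, once; it reports no verdict.
The state is a dict: "clock": time; "qpos": joint angles; "qvel": joint speeds; "joint_efforts": joint torques, N m; "eef_pos": TCP position; "tcp_rot": TCP orientation; "contact_force": force on the tool from outside, world axes, zero at the start; "wrist_torque": the same for the moment, N m; "opening": opening from 0.0 (shut) to 1.0 (fully open).
Only numpy, scipy, OpenCV 4.12 (cv2) and the standard library are available. Lean on these libraries where they do the work, as an engineer would, in place of code of your own. Each camera call takes 0.05 s, during which the arm holds its last target.

## Working session

There is one attempt and no reset: what is moved stays moved. The work goes in short steps, Python scripts to look and compute and a tool call to move; the robot and the scene stay as the last step left them, time stands still between calls to the robot, and variables do not carry over. Pictures are saved under pics/ and viewed, and the job is handed in when it is done.

Besides the shell and the picture viewer there is one more tool, called after "Emit:" by a JSON object that holds its "method" and its "body". jog_arm: Moves the arm, as the interface text tells. Its arguments: {"type":"object","properties":{"moves":{"type":"array"},"squeeze":{"type":"number"}},"required":["moves"]}

```bash
mkdir -p pics; python3 - <<'E'
from rig import r
import cv2,numpy as np
s=r.sense(); print({k:np.round(v,3).tolist() for k,v in s.items()})
for n in ["scene","top"]:
    p,d=r.grab_frame(n); np.savez(f"{n}0.npz",p=p,d=d)
    cv2.imwrite(f"pics/{n}0.png",cv2.cvtColor(p,cv2.COLOR_RGB2BGR))
    print(n,r.calibration(n))
E
```

```text
{'clock': 0.0, 'qpos': [1.183, 0.354, 1.634, 0.0, 1.155, -0.002], 'qvel': [-0.0, -0.001, -0.0, -0.0, -0.0, -0.001], 'joint_efforts': [-0.001, -60.526, -34.206, 0.0, 0.009, 0.0], 'eef_pos': [235.0, 578.632, 230.591], 'tcp_rot': [-3.14, -0.0, 2.756], 'contact_force': [-0.393, 0.485, -0.314], 'wrist_torque': [0.009, 0.023, 0.012], 'opening': 1.003}
scene {'fx': 445.6810862916322, 'fy': 445.6810862916322, 'cx': 285.9002563750068, 'cy': 211.5612492767962, 'k1': -0.06749842883745463, 'R': array([[-0.54741204, -0.83666681, -0.01813022],
       [-0.57531931,  0.39197466, -0.71788826],
       [ 0.60773986, -0.38255001, -0.69592223]]), 't': array([260.04646128, 388.63846836, 518.27654213])}
top {'fx': 403.1975484609962, 'fy': 403.1975484609962, 'cx': 278.34092345913234, 'cy': 212.096893008583, 'k1': -0.003424393075386043, 'R': array([[ 0.06942299, -0.99757198, -0.00553078],
       [-0.97441704, -0.06662154, -0.21464622],
       [ 0.21375658,  0.02029067, -0.97667621]]), 't': array([-78.27344899, 542.94155687, 775.22134308])}
```

View pics/top0.png

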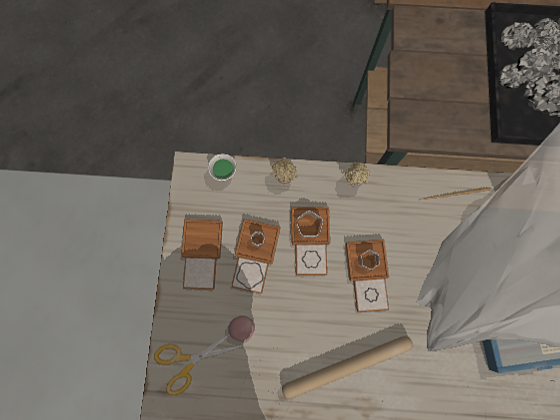

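View pics/scene0.png

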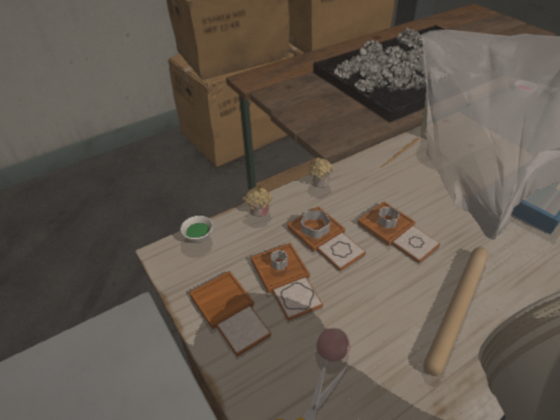

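The top view shows the blank tray at (202,238). The small cutter is in the 5-lobe tray at (258,238), the large one in the 6-lobe tray at (310,225), and the medium one in the 7-lobe tray at (368,260). The scene view agrees.

```bash
cat > h.py <<'E'
import numpy as np,cv2
from rig import r
def K(c): return np.array([[c['fx'],0,c['cx']],[0,c['fy'],c['cy']],[0,0,1.]])
def ray(c,uv):
    uv=np.asarray(uv,float).reshape(-1,2)
    # drawn = s(1+k1 r^2)
    n=cv2.undistortPoints(uv.reshape(-1,1,2),K(c),np.array([c['k1'],0,0,0,0.])).reshape(-1,2)
    D=np.c_[n,np.ones(len(n))]@c['R']; o=-c['R'].T@c['t']; return o,D
def plane(c,uv,z):
    o,D=ray(c,uv); return o+D*((z-o[2])/D[:,2])[:,None]
def proj(c,X):
    P=np.atleast_2d(X)@c['R'].T+c['t']; n=P[:,:2]/P[:,2:]; q=(n**2).sum(1)[:,None]
    return n*(1+c['k1']*q)*[c['fx'],c['fy']]+[c['cx'],c['cy']]
E
python3 - <<'E'
from h import *
f=np.load('top0.npz'); p=f['p']; c=r.calibration('top')
hsv=cv2.cvtColor(p,cv2.COLOR_RGB2HSV)
for q in [(202,230),(202,255),(245,255),(323,240),(380,275),(300,300),(200,300)]:print(q,hsv[q[1],q[0]])
m=((hsv[...,0]<14)&(hsv[...,1]>130)&(hsv[...,2]>50)).astype(np.uint8)*255
m[:180]=0;m[300:]=0; m[:,430:]=0
cv2.imwrite('pics/m0.png',cv2.resize(m[180:320,160:420],None,fx=3,fy=3))
cv2.imwrite('pics/c0.png',cv2.cvtColor(cv2.resize(p[150:320,160:420],None,fx=3,fy=3,interpolation=cv2.INTER_CUBIC),cv2.COLOR_RGB2BGR))
for n,uv in dict(blank=(202,238),L=(258,238),M=(310,225),S=(368,260),cup=(222,168),p1=(285,170),p2=(357,176),bag=(430,300),bag2=(480,230)).items(): print(n,plane(c,uv,14).round(1))
E
```

```text
(202, 230) [ 13 146 136]
(202, 255) [ 12 145  95]
(245, 255) [ 12 144  92]
(323, 240) [ 12 148 129]
(380, 275) [ 12 148 119]
(300, 300) [ 16  40 152]
(200, 300) [ 19  37 111]
blank [[488.6 120.3  14. ]]
L [[ 4.969e+02 -1.000e-01  1.400e+01]]
M [[ 533.  -110.2   14. ]]
S [[ 465.9 -237.    14. ]]
cup [[649.  93.  14.]]
p1 [[653.9 -47.9  14. ]]
p2 [[ 650.7 -208.6   14. ]]
bag [[ 391.7 -367.4   14. ]]
bag2 [[ 547.1 -476.4   14. ]]
```

View pics/m0.png

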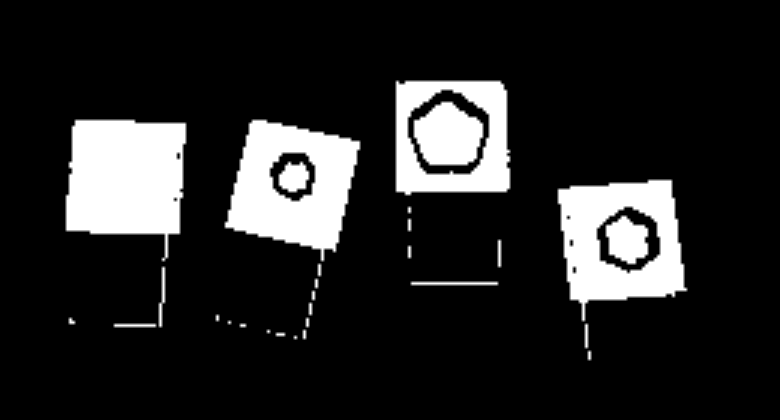

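View pics/c0.png

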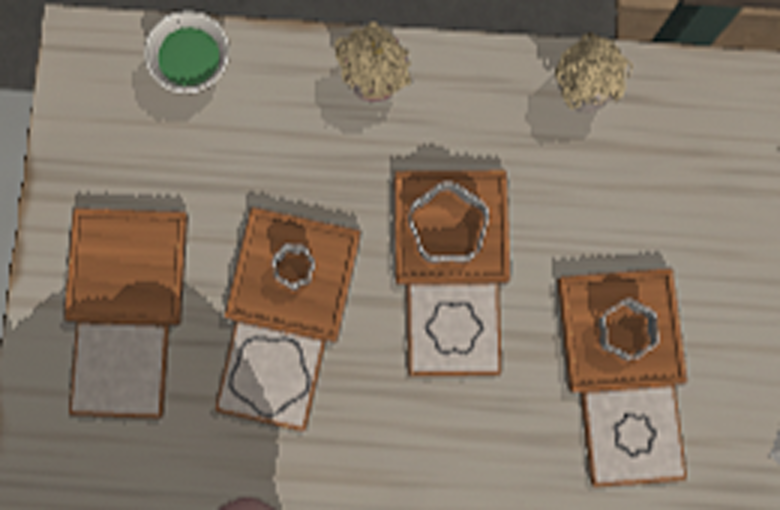

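```bash
cat > meas.py <<'E'
from h import *
def trays(p,c,lo=180,hi=300):
    hsv=cv2.cvtColor(p,cv2.COLOR_RGB2HSV)
    m=((hsv[...,0]<15)&(hsv[...,1]>125)&(hsv[...,2]>45)).astype(np.uint8)*255
    m[:lo]=0;m[hi:]=0;m[:,430:]=0
    m=cv2.morphologyEx(m,cv2.MORPH_OPEN,np.ones((3,3)))
    cs,_=cv2.findContours(m,cv2.RETR_EXTERNAL,cv2.CHAIN_APPROX_NONE); out=[]
    for k in cs:
        if cv2.contourArea(k)<600: continue
        h=cv2.convexHull(k)
        W=plane(c,h.reshape(-1,2),14)[:,:2].astype(np.float32)
        out.append((cv2.minAreaRect(W),k))
    return m,out
def cutters(p,c,out):
    hsv=cv2.cvtColor(p,cv2.COLOR_RGB2HSV); res=[]
    for rect,k in out:
        ins=np.zeros(p.shape[:2],np.uint8); cv2.drawContours(ins,[cv2.convexHull(k)],-1,255,-1); ins=cv2.erode(ins,np.ones((5,5)))
        b=(ins>0)&(hsv[...,1]<110)
        v,u=np.nonzero(b)
        if len(u)<15: res.append(None); continue
        W=plane(c,np.c_[u,v],33)[:,:2].astype(np.float32)
        (x,y),rad=cv2.minEnclosingCircle(W); res.append((x,y,2*rad,len(u)))
    return res
E
python3 - <<'E'
from meas import *
f=np.load('top0.npz'); c=r.calibration('top')
m,out=trays(f['p'],c)
for (rect,k),q in zip(out,cutters(f['p'],c,out)): print(np.round(rect[0],1),np.round(rect[1],1),round(rect[2],1),np.round(q,1) if q else None)
d=f['d']; v,u=np.nonzero((d>0)); n=cv2.undistortPoints(np.c_[u,v].astype(float).reshape(-1,1,2),K(c),np.array([c['k1'],0,0,0,0.])).reshape(-1,2)
X=(np.c_[n,np.ones(len(n))]*d[v,u][:,None]-c['t'])@c['R']
for rect,k in out:
    s=(np.hypot(*(X[:,:2]-rect[0]).T)<45)&(X[:,2]>25)&(X[:,2]<45)
    if s.sum()>5:
        (x,y),rad=cv2.minEnclosingCircle(X[s,:2].astype(np.float32)); print(s.sum(),round(x,1),round(y,1),2*rad, np.median(X[s,2]))
s=(X[:,0]>560)&(X[:,0]<720)&(X[:,2]>20)&(X[:,1]>-260)&(X[:,1]<140)
print('behind min x',X[s,0].min(),X[s,2].max())
s=(X[:,1]<-280)&(X[:,2]>40)&(X[:,0]<700)&(X[:,0]>200); print('bag',X[s,1].max(),X[s,2].max())
E
```

```text
[ 466.3 -234.3] [80.9 81.8] 8.3 [ 465.  -235.2   44.7  160. ]
[490.4   1.1] [80.6 81.7] 81.3 [493.5   0.9  33.3  99. ]
[487.7 121.5] [81.  81.9] 2.8 None
[ 533.4 -111. ] [79.3 80.1] 3.9 [ 531.3 -106.    61.1  200. ]
64 465.2 -237.4 41.31547546386719 31.546296823953384
46 493.8 0.2 30.309261322021484 32.700013079166226
86 531.3 -107.5 57.84897232055664 32.37645523407292
behind min x 615.1801942744762 68.4232151793992
bag -318.10292585035324 246.09237633802724
```

Measured tray centres: blank (488,121), L (490,1), M (533,-111) and S (466,-234). I'll turn the tool to yaw π/2 first, then travel to the small cutter.

Emit:
{"method": "jog_arm", "body": {"moves": [{"grip": -1, "translation": [0, 0, 0], "twist": [0, 0, 0.1185]}, {"grip": -1, "translation": [0, 0, 0], "twist": [0, 0, 0.1185]}, {"grip": -1, "translation": [0, 0, 0], "twist": [0, 0, 0.1185]}, {"grip": -1, "translation": [0, 0, 0], "twist": [0, 0, 0.1185]}, {"grip": -1, "translation": [0, 0, 0], "twist": [0, 0, 0.1185]}, {"grip": -1, "translation": [0, 0, 0], "twist": [0, 0, 0.1185]}, {"grip": -1, "translation": [0, 0, 0], "twist": [0, 0, 0.1185]}, {"grip": -1, "translation": [0, 0, 0], "twist": [0, 0, 0.1185]}, {"grip": -1, "translation": [0, 0, 0], "twist": [0, 0, 0.1185]}, {"grip": -1, "translation": [0, 0, 0], "twist": [0, 0, 0.1185]}], "squeeze": 20}}

```text
clock: 0.93
eef_pos: [235.1, 578.8, 230.8]
tcp_rot: [-3.141, 0.001, 1.565]
contact_force: [0.2, 0.5, -0.6]
opening: 1.002
```

Emit:
{"method": "jog_arm", "body": {"moves": [{"grip": -1, "translation": [-0.029, 0.013, 0], "twist": [0, 0, 0]}, {"grip": -1, "translation": [-0.029, 0.013, 0], "twist": [0, 0, 0]}, {"grip": -1, "translation": [-0.029, 0.013, 0], "twist": [0, 0, 0]}, {"grip": -1, "translation": [-0.029, 0.013, 0], "twist": [0, 0, 0]}, {"grip": -1, "translation": [-0.029, 0.013, 0], "twist": [0, 0, 0]}, {"grip": -1, "translation": [-0.029, 0.013, 0], "twist": [0, 0, 0]}, {"grip": -1, "translation": [-0.029, 0.013, 0], "twist": [0, 0, 0]}, {"grip": -1, "translation": [-0.029, 0.013, 0], "twist": [0, 0, 0]}, {"grip": -1, "translation": [-0.029, 0.013, 0], "twist": [0, 0, 0]}, {"grip": -1, "translation": [-0.029, 0.013, 0], "twist": [0, 0, 0]}]}}

```text
clock: 1.77
eef_pos: [365.3, 287.5, 231.1]
tcp_rot: [-3.141, 0.0, 1.571]
contact_force: [0.1, 0.4, 0.2]
opening: 0.998
```

Emit:
{"method": "jog_arm", "body": {"moves": [{"grip": -1, "translation": [-0.029, 0.013, 0], "twist": [0, 0, 0]}, {"grip": -1, "translation": [-0.029, 0.013, 0], "twist": [0, 0, 0]}, {"grip": -1, "translation": [-0.029, 0.013, 0], "twist": [0, 0, 0]}, {"grip": -1, "translation": [-0.029, 0.013, 0], "twist": [0, 0, 0]}, {"grip": -1, "translation": [-0.029, 0.013, 0], "twist": [0, 0, 0]}, {"grip": -1, "translation": [-0.029, 0.013, 0], "twist": [0, 0, 0]}, {"grip": -1, "translation": [-0.029, 0.013, 0], "twist": [0, 0, 0]}, {"grip": -1, "translation": [-0.029, 0.013, 0], "twist": [0, 0, 0]}, {"grip": -1, "translation": [-0.029, 0.013, 0], "twist": [0, 0, 0]}, {"grip": -1, "translation": [0, 0, 0], "twist": [0, 0, 0]}]}}

```text
clock: 2.6
eef_pos: [484.0, 24.0, 231.3]
tcp_rot: [3.14, 0.002, 1.568]
contact_force: [-0.6, 0.6, -0.3]
opening: 1.0
```

Next, a look from the wrist camera.

```bash
python3 - <<'E'
from h import *
s=r.sense(); c=r.calibration('wrist'); p,d=r.grab_frame('wrist'); np.savez('w1.npz',p=p,d=d,**c)
print(s['eef_pos'],s['tcp_rot'], -c['R'].T@c['t'])
cv2.imwrite('pics/w1.png',cv2.cvtColor(p,cv2.COLOR_RGB2BGR))
E
```

```text
[483.98424336  24.04862605 231.26711595] [3.14046417e+00 1.61195173e-03 1.56819620e+00] [485.00605046 101.38785981 372.7023687 ]
```

View pics/w1.png

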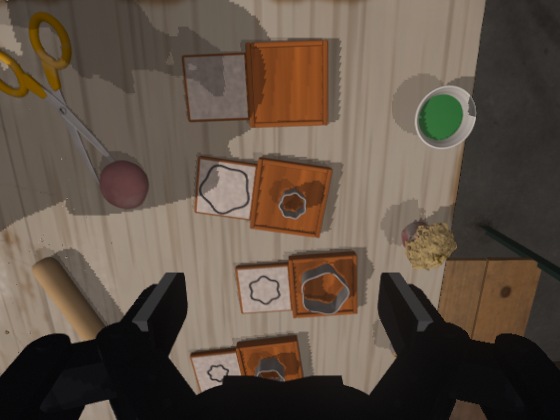

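The wrist view shows the blank tray at (288,83), the small cutter at (292,204), the large at (325,287), and the medium partly hidden at (270,375).

```bash
cat > wm.py <<'E'
from h import *
def wm(p,c):
    hsv=cv2.cvtColor(p,cv2.COLOR_RGB2HSV)
    m=((hsv[...,0]<15)&(hsv[...,1]>125)&(hsv[...,2]>45)).astype(np.uint8)*255
    m=cv2.morphologyEx(m,cv2.MORPH_OPEN,np.ones((7,7)))
    cs,_=cv2.findContours(m,cv2.RETR_EXTERNAL,cv2.CHAIN_APPROX_NONE)
    for k in cs:
        if cv2.contourArea(k)<2000: continue
        h=cv2.convexHull(k); W=plane(c,h.reshape(-1,2),14)[:,:2].astype(np.float32)
        q=cv2.minAreaRect(W)
        ins=np.zeros(p.shape[:2],np.uint8); cv2.drawContours(ins,[h],-1,255,-1); ins=cv2.erode(ins,np.ones((7,7)))
        b=((ins>0)&(hsv[...,1]<110)).astype(np.uint8)
        v,u=np.nonzero(b); e=''
        if len(u)>30:
            Z=plane(c,np.c_[u,v],33)[:,:2].astype(np.float32); a=cv2.minEnclosingCircle(Z); e=np.round([*a[0],2*a[1]],1)
        print('tray',np.round(q[0],1),np.round(q[1],1),round(q[2],1),'cut',e)
E
python3 - <<'E'
from wm import *
f=np.load('w1.npz'); wm(f['p'],f)
E
```

```text
tray [ 533.8 -106.6] [82.1 85.7] 3.9 cut [ 533.6 -101.7   66.4]
tray [492.7   2.9] [82.7 82.7] 81.4 cut [495.9   1.9  33.9]
tray [489.7 122.4] [82.3 81.5] 1.9 cut
```

Emit:
{"method": "jog_arm", "body": {"moves": [{"grip": -1, "translation": [-0.0115, 0.005, 0.02], "twist": [0, 0, 0.0015]}, {"grip": -1, "translation": [-0.0115, 0.005, 0.025], "twist": [0, 0, 0]}, {"grip": -1, "translation": [0, 0, 0.03], "twist": [0, 0, 0]}, {"grip": -1, "translation": [0, 0, 0.03], "twist": [0, 0, 0]}, {"grip": -1, "translation": [0, 0, 0.03], "twist": [0, 0, 0]}, {"grip": -1, "translation": [0, 0, 0.03], "twist": [0, 0, 0]}, {"grip": -1, "translation": [0, 0, 0.015], "twist": [0, 0, 0]}, {"grip": -1, "translation": [0, 0, 0], "twist": [0, 0, 0]}, {"grip": -1, "translation": [0, 0, 0], "twist": [0, 0, 0]}]}}

```text
clock: 3.4
eef_pos: [491.2, 5.8, 50.8]
tcp_rot: [-3.139, -0.0, 1.57]
contact_force: [0.2, 0.2, -0.2]
opening: 1.001
```

Emit:
{"method": "jog_arm", "body": {"moves": [{"grip": -1, "translation": [-0.0045, 0.003, 0.012], "twist": [0, 0, 0]}, {"grip": -1, "translation": [0, 0, 0.012], "twist": [0, 0, 0]}, {"grip": -1, "translation": [0, 0, 0.011], "twist": [0, 0, 0]}, {"grip": -1, "translation": [0, 0, 0], "twist": [0, 0, 0]}, {"grip": -1, "translation": [0, 0, 0], "twist": [0, 0, 0]}]}}

```text
clock: 3.82
eef_pos: [495.2, 0.8, 16.8]
tcp_rot: [-3.142, -0.0, 1.569]
contact_force: [-0.7, -0.7, -0.2]
opening: 0.995
```

Emit:
{"method": "jog_arm", "body": {"moves": [{"grip": 0, "translation": [0, 0, 0], "twist": [0, 0, 0]}, {"grip": 0.5, "translation": [0, 0, 0], "twist": [0, 0, 0]}, {"grip": 1, "translation": [0, 0, 0], "twist": [0, 0, 0]}, {"grip": 1, "translation": [0, 0, 0], "twist": [0, 0, 0]}, {"grip": 1, "translation": [0, 0, 0], "twist": [0, 0, 0]}, {"grip": 1, "translation": [0, 0, 0], "twist": [0, 0, 0]}, {"grip": 1, "translation": [0, 0, 0], "twist": [0, 0, 0]}, {"grip": 1, "translation": [0, 0, 0], "twist": [0, 0, 0]}], "squeeze": 20}}

```text
clock: 4.48
eef_pos: [495.5, 0.6, 16.7]
tcp_rot: [3.141, -0.0, 1.569]
contact_force: [-0.6, 0.6, 6.1]
opening: 0.315
```

Emit:
{"method": "jog_arm", "body": {"moves": [{"grip": 1, "translation": [0, 0, -0.015], "twist": [0, 0, 0]}, {"grip": 1, "translation": [0, 0, -0.02], "twist": [0, 0, 0]}, {"grip": 1, "translation": [0, 0, -0.015], "twist": [0, 0, 0]}, {"grip": 1, "translation": [0.024, -0.0015, 0], "twist": [0, 0, 0]}, {"grip": 1, "translation": [0.024, -0.0015, 0], "twist": [0, 0, 0]}, {"grip": 1, "translation": [0.024, -0.0015, 0], "twist": [0, 0, 0]}, {"grip": 1, "translation": [0.024, -0.001, 0], "twist": [0, 0, 0]}, {"grip": 1, "translation": [0.025, -0.001, 0], "twist": [0, 0, 0]}, {"grip": 1, "translation": [0, 0, 0], "twist": [0, 0, 0]}, {"grip": 1, "translation": [0, 0, 0], "twist": [0, 0, 0]}]}}

```text
clock: 5.32
eef_pos: [488.7, 122.4, 66.2]
tcp_rot: [-3.141, 0.0, 1.572]
contact_force: [0.3, -0.5, -0.4]
opening: 0.312
```

```bash
python3 - <<'E'
from wm import *
for n in ['scene','wrist']:
    c=r.calibration(n); p,d=r.grab_frame(n); np.savez(f'{n}2.npz',p=p,d=d,**c)
    cv2.imwrite(f'pics/{n}2.png',cv2.cvtColor(p,cv2.COLOR_RGB2BGR))
s=r.sense();print(s['eef_pos'],s['opening'],s['contact_force'])
wm(p,c)
E
```

```text
[488.57370753 121.1134297   66.14245033] 0.31079175566015715 [ 0.82665099  0.17875454 -0.81004167]
tray [491.   29.7] [46.3 62.3] 81.7 cut 
tray [490.2 129.8] [81.9 70.7] 1.8 cut [490.  110.3  52.5]
```

View pics/scene2.png

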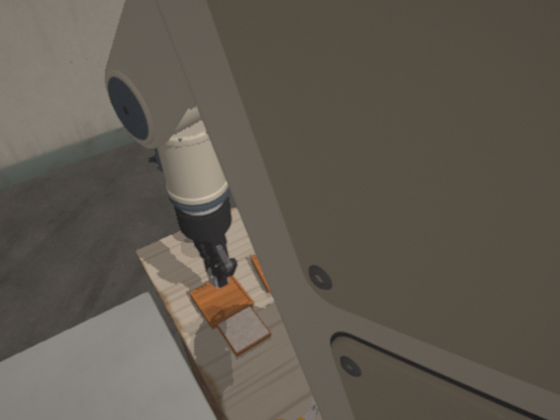

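View pics/wrist2.png

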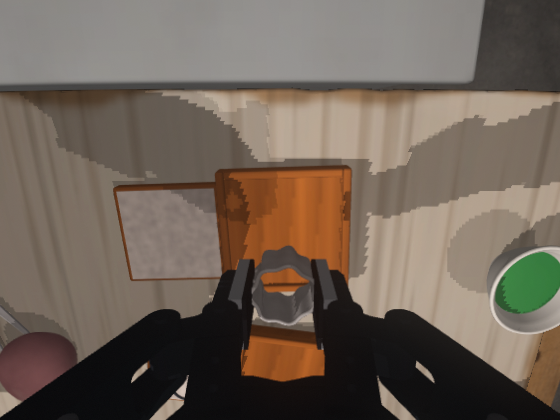

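The small cutter is held upright at (285,287) in the wrist view, over the blank tray. I'll lower it and release.

Emit:
{"method": "jog_arm", "body": {"moves": [{"grip": 1, "translation": [0, 0, 0.02], "twist": [0, 0, 0]}, {"grip": 1, "translation": [0, 0, 0.02], "twist": [0, 0, 0]}, {"grip": 1, "translation": [0, 0, 0.0085], "twist": [0, 0, 0]}, {"grip": 1, "translation": [0, 0, 0], "twist": [0, 0, 0]}, {"grip": 1, "translation": [0, 0, 0], "twist": [0, 0, 0]}, {"grip": 0, "translation": [0, 0, 0], "twist": [0, 0, 0]}, {"grip": -0.5, "translation": [0, 0, 0], "twist": [0, 0, 0]}, {"grip": -1, "translation": [0, 0, 0], "twist": [0, 0, 0]}, {"grip": -1, "translation": [0, 0, 0], "twist": [0, 0, 0]}, {"grip": -1, "translation": [0, 0, 0], "twist": [0, 0, 0]}]}}

```text
clock: 6.25
eef_pos: [489.0, 121.6, 18.1]
tcp_rot: [3.141, -0.0, 1.569]
contact_force: [0.4, -0.4, -0.4]
opening: 0.991
```

Emit:
{"method": "jog_arm", "body": {"moves": [{"grip": -1, "translation": [0, 0, -0.03], "twist": [0, 0, 0]}, {"grip": -1, "translation": [0, 0, -0.03], "twist": [0, 0, 0]}, {"grip": -1, "translation": [-0.02, 0.003, -0.03], "twist": [0, 0, 0]}, {"grip": -1, "translation": [-0.03, 0.006, -0.02], "twist": [0, 0, 0]}, {"grip": -1, "translation": [-0.03, 0.005, -0.02], "twist": [0, 0, 0]}, {"grip": -1, "translation": [-0.03, 0.005, -0.02], "twist": [0, 0, 0]}, {"grip": -1, "translation": [-0.03, 0.005, -0.02], "twist": [0, 0, 0]}, {"grip": -1, "translation": [-0.03, 0.005, -0.01], "twist": [0, 0, 0]}, {"grip": -1, "translation": [-0.03, 0.005, 0], "twist": [0, 0, 0]}, {"grip": -1, "translation": [-0.03, 0.005, 0], "twist": [0, 0, 0]}]}}

```text
clock: 7.08
eef_pos: [528.0, -110.1, 199.1]
tcp_rot: [3.139, 0.0, 1.569]
contact_force: [-0.2, 0.7, -0.6]
opening: 0.998
```

Emit:
{"method": "jog_arm", "body": {"moves": [{"grip": -1, "translation": [-0.03, 0.005, 0], "twist": [0, 0, 0]}, {"grip": -1, "translation": [-0.03, 0, 0], "twist": [0, 0, 0]}, {"grip": -1, "translation": [0, 0, 0], "twist": [0, 0, 0]}, {"grip": -1, "translation": [0, 0, 0], "twist": [0, 0, 0]}]}}

```text
clock: 7.42
eef_pos: [532.1, -169.6, 197.7]
tcp_rot: [-3.141, -0.0, 1.567]
contact_force: [-0.5, 0.2, -0.3]
opening: 1.001
```

```bash
python3 - <<'E'
from wm import *
s=r.sense();print(s['eef_pos'],s['tcp_rot'])
n='wrist'
c=r.calibration(n); p,d=r.grab_frame(n); np.savez(f'{n}3.npz',p=p,d=d,**c)
cv2.imwrite(f'pics/{n}3.png',cv2.cvtColor(p,cv2.COLOR_RGB2BGR))
wm(p,c)
E
```

```text
[ 532.10461716 -169.63928085  197.65618461] [-3.14132951e+00 -1.36784297e-04  1.56675696e+00]
tray [ 469.7 -233.2] [82.9 83.9] 8.3 cut [ 470.4 -233.5   49.3]
tray [ 535.2 -110.7] [82.5 81.3] 4.3 cut [ 533.9 -107.4   58.2]
tray [490.6 -19.7] [43.5 82.5] 82.1 cut
```

View pics/wrist3.png

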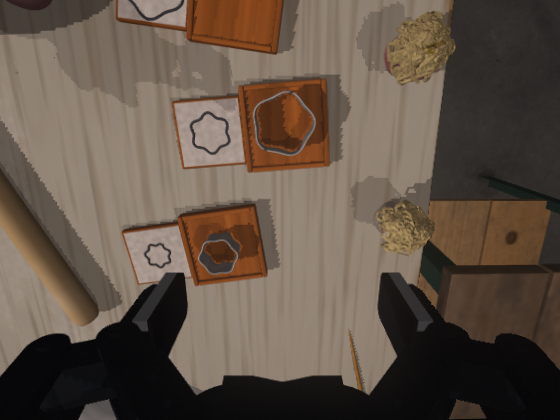

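Large cutter is at (285,124) in this view → (533,-107); medium is at (220,256).

Emit:
{"method": "jog_arm", "body": {"moves": [{"grip": -1, "translation": [0.03, 0.0005, 0.02], "twist": [0, 0, 0]}, {"grip": -1, "translation": [0.0325, 0.0005, 0.025], "twist": [0, 0, 0]}, {"grip": -1, "translation": [0, 0, 0.025], "twist": [0, 0, 0]}, {"grip": -1, "translation": [0, 0, 0.025], "twist": [0, 0, 0]}, {"grip": -1, "translation": [0, 0, 0.025], "twist": [0, 0, 0]}, {"grip": -1, "translation": [0, 0, 0.02], "twist": [0, 0, 0]}, {"grip": -1, "translation": [0, 0, 0], "twist": [0, 0, 0]}, {"grip": -1, "translation": [0, 0, 0], "twist": [0, 0, 0]}]}}

```text
clock: 8.13
eef_pos: [532.6, -104.7, 57.3]
tcp_rot: [-3.139, -0.001, 1.571]
contact_force: [0.7, -0.1, 1.2]
opening: 1.002
```

Emit:
{"method": "jog_arm", "body": {"moves": [{"grip": -1, "translation": [-0.002, 0, 0.015], "twist": [0, 0, 0]}, {"grip": -1, "translation": [0, 0, 0.015], "twist": [0, 0, 0]}, {"grip": -1, "translation": [0, 0, 0.0125], "twist": [0, 0, 0]}, {"grip": -1, "translation": [0, 0, 0], "twist": [0, 0, 0]}, {"grip": 0, "translation": [0, 0, 0], "twist": [0, 0, 0]}, {"grip": 0.5, "translation": [0, 0, 0], "twist": [0, 0, 0]}, {"grip": 1, "translation": [0, 0, 0], "twist": [0, 0, 0]}, {"grip": 1, "translation": [0, 0, 0], "twist": [0, 0, 0]}, {"grip": 1, "translation": [0, 0, 0], "twist": [0, 0, 0]}, {"grip": 1, "translation": [0, 0, 0], "twist": [0, 0, 0]}]}}

```text
clock: 8.97
eef_pos: [534.2, -108.1, 16.5]
tcp_rot: [3.14, 0.0, 1.569]
contact_force: [-0.7, 0.6, 5.9]
opening: 0.615
```

Emit:
{"method": "jog_arm", "body": {"moves": [{"grip": 1, "translation": [0, 0, -0.015], "twist": [0, 0, 0]}, {"grip": 1, "translation": [0, 0, -0.02], "twist": [0, 0, 0]}, {"grip": 1, "translation": [0, 0, -0.015], "twist": [0, 0, 0]}, {"grip": 1, "translation": [0.022, -0.0085, 0], "twist": [0, 0, 0]}, {"grip": 1, "translation": [0.022, -0.0085, 0], "twist": [0, 0, 0]}, {"grip": 1, "translation": [0.022, -0.0085, 0], "twist": [0, 0, 0]}, {"grip": 1, "translation": [0.022, -0.0085, 0], "twist": [0, 0, 0]}, {"grip": 1, "translation": [0.022, -0.0085, 0], "twist": [0, 0, 0]}, {"grip": 1, "translation": [0, 0, 0], "twist": [0, 0, 0]}, {"grip": 1, "translation": [0, 0, 0], "twist": [0, 0, 0]}]}}

```text
clock: 9.8
eef_pos: [491.3, 2.8, 66.0]
tcp_rot: [3.141, 0.0, 1.571]
contact_force: [0.8, 0.0, 1.2]
opening: 0.62
```

```bash
python3 - <<'E'
from wm import *
s=r.sense();print(s['eef_pos'],s['tcp_rot'],s['opening'],s['contact_force'])
n='wrist'
c=r.calibration(n); p,d=r.grab_frame(n); np.savez(f'{n}4.npz',p=p,d=d,**c)
cv2.imwrite(f'pics/{n}4.png',cv2.cvtColor(p,cv2.COLOR_RGB2BGR))
E
```

```text
[491.27340435   2.79877463  66.01051293] [3.14062364e+00 5.60755829e-05 1.57134262e+00] 0.6195944428090289 [0.84555963 0.00462545 1.18232521]
```

View pics/wrist4.png

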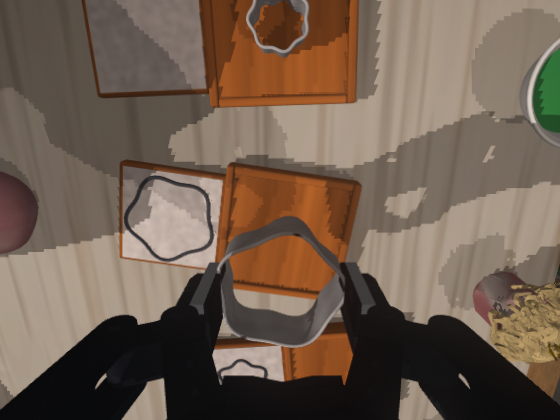

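The large cutter is held level at (280,280) over its tray. The small one stands in the blank tray at (277,20). I'll lower the large one.

Emit:
{"method": "jog_arm", "body": {"moves": [{"grip": 1, "translation": [0, 0, 0.02], "twist": [0, 0, 0]}, {"grip": 1, "translation": [0, 0, 0.02], "twist": [0, 0, 0]}, {"grip": 1, "translation": [0, 0, 0.009], "twist": [0, 0, 0]}, {"grip": 1, "translation": [0, 0, 0], "twist": [0, 0, 0]}, {"grip": 1, "translation": [0, 0, 0], "twist": [0, 0, 0]}, {"grip": -0.5, "translation": [0, 0, 0], "twist": [0, 0, 0]}, {"grip": -1, "translation": [0, 0, 0], "twist": [0, 0, 0]}, {"grip": -1, "translation": [0, 0, 0], "twist": [0, 0, 0]}, {"grip": -1, "translation": [0, 0, 0], "twist": [0, 0, 0]}, {"grip": -1, "translation": [0, 0, 0], "twist": [0, 0, 0]}]}}

```text
clock: 10.68
eef_pos: [491.4, 2.1, 16.6]
tcp_rot: [3.141, 0.0, 1.569]
contact_force: [0.7, 0.9, -0.1]
opening: 1.001
```

```bash
python3 - <<'E'
from h import *
f=np.load('top0.npz');c=r.calibration('top');d=f['d']
v,u=np.nonzero(d>0); n=cv2.undistortPoints(np.c_[u,v].astype(float).reshape(-1,1,2),K(c),np.array([c['k1'],0,0,0,0.])).reshape(-1,2)
X=(np.c_[n,np.ones(len(n))]*d[v,u][:,None]-c['t'])@c['R']
s=(X[:,2]>45)&(X[:,1]<-150)&(X[:,0]<620)&(X[:,0]>0); B=X[s]
a=np.array([466,-235])/np.hypot(466,235)
dist=np.abs(B[:,:2]@np.array([a[1],-a[0]])); i=np.argsort(dist)[:3]; print(B[i].round(),dist[i].round())
dd=np.hypot(*(B[:,:2]-[466,-235]).T); i=np.argsort(dd)[:3]; print(B[i].round(),dd[i].round())
E
```

```text
[[ 500. -360.  103.]
 [ 502. -361.  104.]
 [ 500. -360.  106.]] [96. 96. 97.]
[[ 425. -329.   90.]
 [ 422. -328.   92.]
 [ 436. -334.   93.]] [103. 103. 103.]
```

Emit:
{"method": "jog_arm", "body": {"moves": [{"grip": -1, "translation": [0, 0, -0.03], "twist": [0, 0, 0]}, {"grip": -1, "translation": [0, 0, -0.03], "twist": [0, 0, 0]}, {"grip": -1, "translation": [0, 0, -0.03], "twist": [0, 0, 0]}, {"grip": -1, "translation": [-0.02, 0, -0.03], "twist": [0, 0, 0]}, {"grip": -1, "translation": [-0.03, 0, -0.03], "twist": [0, 0, 0]}, {"grip": -1, "translation": [-0.03, -0.003, -0.03], "twist": [0, 0, 0]}, {"grip": -1, "translation": [-0.03, -0.005, 0], "twist": [0, 0, 0]}, {"grip": -1, "translation": [-0.03, -0.005, 0], "twist": [0, 0, 0]}, {"grip": -1, "translation": [-0.03, -0.005, 0], "twist": [0, 0, 0]}, {"grip": -1, "translation": [-0.03, -0.005, 0], "twist": [0, 0, 0]}]}}

```text
clock: 11.52
eef_pos: [467.5, -198.1, 195.7]
tcp_rot: [3.141, 0.0, 1.57]
contact_force: [0.7, 0.5, 0.7]
opening: 1.0
```

Emit:
{"method": "jog_arm", "body": {"moves": [{"grip": -1, "translation": [-0.01, 0, 0], "twist": [0, 0, 0]}, {"grip": -1, "translation": [0, 0, 0], "twist": [0, 0, 0]}]}}

```text
clock: 11.68
eef_pos: [467.7, -208.7, 195.3]
tcp_rot: [3.141, 0.001, 1.567]
contact_force: [0.4, -0.0, -0.5]
opening: 1.001
```

```bash
python3 - <<'E'
from wm import *
s=r.sense();print(s['eef_pos'],s['tcp_rot'])
n='wrist'
c=r.calibration(n); p,d=r.grab_frame(n); np.savez(f'{n}5.npz',p=p,d=d,**c)
cv2.imwrite(f'pics/{n}5.png',cv2.cvtColor(p,cv2.COLOR_RGB2BGR))
wm(p,c)
E
```

```text
[ 467.73013084 -208.67905091  195.29547462] [3.14113260e+00 5.18022964e-04 1.56653122e+00]
tray [ 468.6 -233.9] [82.2 82.9] 8.2 cut [ 467.3 -234.4   45.4]
tray [ 534.4 -110.9] [83.3 81.4] 4.6 cut
```

View pics/wrist5.png

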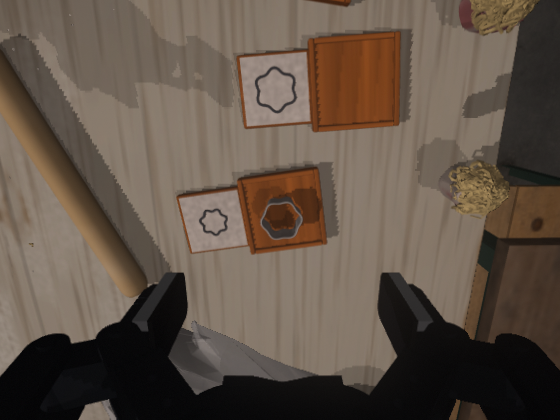

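The medium cutter is at (282,218) → (467,-236), and the M tray is empty at (357,82).

Emit:
{"method": "jog_arm", "body": {"moves": [{"grip": -1, "translation": [-0.013, 0, 0.02], "twist": [0, 0, 0.004]}, {"grip": -1, "translation": [-0.014, 0, 0.025], "twist": [0, 0, 0]}, {"grip": -1, "translation": [0, 0, 0.025], "twist": [0, 0, 0]}, {"grip": -1, "translation": [0, 0, 0.025], "twist": [0, 0, 0]}, {"grip": -1, "translation": [0, 0, 0.025], "twist": [0, 0, 0]}, {"grip": -1, "translation": [0, 0, 0.02], "twist": [0, 0, 0]}, {"grip": -1, "translation": [0, 0, 0], "twist": [0, 0, 0]}, {"grip": -1, "translation": [0, 0, 0], "twist": [0, 0, 0]}]}}

```text
clock: 12.4
eef_pos: [467.4, -232.2, 54.6]
tcp_rot: [-3.139, -0.001, 1.566]
contact_force: [-0.6, 0.6, 0.2]
opening: 1.003
```

Emit:
{"method": "jog_arm", "body": {"moves": [{"grip": -1, "translation": [-0.003, 0, 0.015], "twist": [0, 0, 0]}, {"grip": -1, "translation": [0, 0, 0.015], "twist": [0, 0, 0]}, {"grip": -1, "translation": [0, 0, 0.008], "twist": [0, 0, 0]}, {"grip": -1, "translation": [0, 0, 0], "twist": [0, 0, 0]}, {"grip": 0, "translation": [0, 0, 0], "twist": [0, 0, 0]}, {"grip": 0.5, "translation": [0, 0, 0], "twist": [0, 0, 0]}, {"grip": 1, "translation": [0, 0, 0], "twist": [0, 0, 0]}, {"grip": 1, "translation": [0, 0, 0], "twist": [0, 0, 0]}, {"grip": 1, "translation": [0, 0, 0], "twist": [0, 0, 0]}, {"grip": 1, "translation": [0, 0, 0], "twist": [0, 0, 0]}]}}

```text
clock: 13.23
eef_pos: [468.3, -237.0, 18.1]
tcp_rot: [3.14, 0.0, 1.565]
contact_force: [-0.1, 0.9, 6.9]
opening: 0.445
```

Emit:
{"method": "jog_arm", "body": {"moves": [{"grip": 1, "translation": [0, 0, -0.015], "twist": [0, 0, 0]}, {"grip": 1, "translation": [0, 0, -0.02], "twist": [0, 0, 0]}, {"grip": 1, "translation": [0, 0, -0.015], "twist": [0, 0, 0]}, {"grip": 1, "translation": [0.025, 0.013, 0], "twist": [0, 0, 0]}, {"grip": 1, "translation": [0.025, 0.013, 0], "twist": [0, 0, 0]}, {"grip": 1, "translation": [0.025, 0.013, 0], "twist": [0, 0, 0]}, {"grip": 1, "translation": [0.025, 0.013, 0], "twist": [0, 0, 0]}, {"grip": 1, "translation": [0.025, 0.013, 0], "twist": [0, 0, 0]}, {"grip": 1, "translation": [0, 0, 0], "twist": [0, 0, 0]}, {"grip": 1, "translation": [0, 0, 0], "twist": [0, 0, 0]}]}}

```text
clock: 14.07
eef_pos: [534.1, -111.1, 67.4]
tcp_rot: [3.141, 0.0, 1.568]
contact_force: [0.1, -0.6, -0.2]
opening: 0.442
```

Emit:
{"method": "jog_arm", "body": {"moves": [{"grip": 1, "translation": [0, 0, 0.02], "twist": [0, 0, 0]}, {"grip": 1, "translation": [0, 0, 0.02], "twist": [0, 0, 0]}, {"grip": 1, "translation": [0, 0, 0.009], "twist": [0, 0, 0]}, {"grip": 1, "translation": [0, 0, 0], "twist": [0, 0, 0]}, {"grip": 1, "translation": [0, 0, 0], "twist": [0, 0, 0]}, {"grip": -0.2, "translation": [0, 0, 0], "twist": [0, 0, 0]}, {"grip": -1, "translation": [0, 0, 0], "twist": [0, 0, 0]}, {"grip": -1, "translation": [0, 0, 0], "twist": [0, 0, 0]}, {"grip": -1, "translation": [0, 0, 0], "twist": [0, 0, 0]}, {"grip": -1, "translation": [0, 0, 0], "twist": [0, 0, 0]}]}}

```text
clock: 14.9
eef_pos: [533.6, -112.2, 18.4]
tcp_rot: [3.141, 0.0, 1.565]
contact_force: [0.5, 0.5, 0.2]
opening: 1.002
```

Emit:
{"method": "jog_arm", "body": {"moves": [{"grip": -1, "translation": [0, 0, -0.03], "twist": [0, 0, 0]}, {"grip": -1, "translation": [0, 0, -0.03], "twist": [0, 0, 0]}, {"grip": -1, "translation": [0, 0, -0.03], "twist": [0, 0, 0]}, {"grip": -1, "translation": [0, 0, -0.03], "twist": [0, 0, 0]}, {"grip": -1, "translation": [0, -0.01, -0.03], "twist": [0, 0, 0]}, {"grip": -1, "translation": [0.03, -0.01, -0.03], "twist": [0, 0, 0]}, {"grip": -1, "translation": [0.03, -0.01, 0], "twist": [0, 0, 0]}, {"grip": -1, "translation": [0.03, -0.01, 0], "twist": [0, 0, 0]}, {"grip": -1, "translation": [0.03, -0.005, 0], "twist": [0, 0, 0]}, {"grip": -1, "translation": [0.03, 0, 0], "twist": [0, 0, 0]}]}}

```text
clock: 15.73
eef_pos: [488.4, 38.0, 197.3]
tcp_rot: [3.141, -0.0, 1.565]
contact_force: [1.2, -0.5, 0.1]
opening: 1.0
```

Emit:
{"method": "jog_arm", "body": {"moves": [{"grip": -1, "translation": [0.03, 0, 0], "twist": [0, 0, 0]}, {"grip": -1, "translation": [0, 0, 0], "twist": [0, 0, 0]}, {"grip": -1, "translation": [0, 0, 0], "twist": [0, 0, 0]}]}}

```text
clock: 15.98
eef_pos: [489.7, 68.1, 197.0]
tcp_rot: [3.141, 0.0, 1.568]
contact_force: [0.3, -0.2, 0.3]
opening: 0.997
```

```bash
python3 - <<'E'
from wm import *
s=r.sense();print(s['eef_pos'],s['tcp_rot'])
n='wrist'
c=r.calibration(n); p,d=r.grab_frame(n); np.savez(f'{n}6.npz',p=p,d=d,**c)
cv2.imwrite(f'pics/{n}6.png',cv2.cvtColor(p,cv2.COLOR_RGB2BGR))
wm(p,c)
E
```

```text
[489.74032482  68.06918145 196.95388836] [3.14137913e+00 5.73562012e-05 1.56833418e+00]
tray [ 534.2 -106.3] [82.  88.3] 4.3 cut [ 533.4 -104.8   54.6]
tray [492.8   3.3] [84.3 83.1] 81.5 cut [492.    5.3  64.6]
tray [489.9 122.1] [81.6 81.3] 1.9 cut [490.2 119.7  30.7]
```

View pics/wrist6.png

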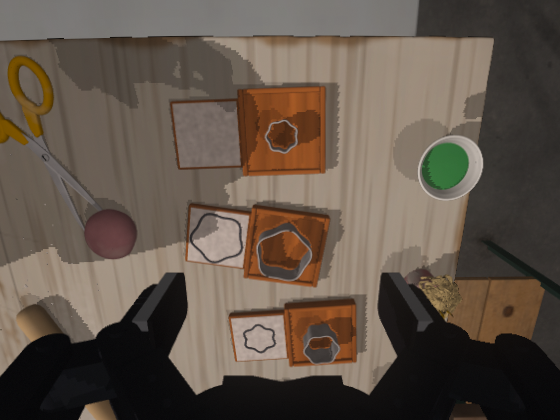

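Large is centred in its tray at (285,250), medium in its tray at (322,345), and the small one is still in the blank tray at (281,136) → (490,120).

Emit:
{"method": "jog_arm", "body": {"moves": [{"grip": -1, "translation": [0.026, 0, 0.02], "twist": [0, 0, 0.003]}, {"grip": -1, "translation": [0.026, 0, 0.025], "twist": [0, 0, 0]}, {"grip": -1, "translation": [0, 0, 0.025], "twist": [0, 0, 0]}, {"grip": -1, "translation": [0, 0, 0.025], "twist": [0, 0, 0]}, {"grip": -1, "translation": [0, 0, 0.025], "twist": [0, 0, 0]}, {"grip": -1, "translation": [0, 0, 0.02], "twist": [0, 0, 0]}, {"grip": -1, "translation": [0, 0, 0], "twist": [0, 0, 0]}, {"grip": -1, "translation": [0, 0, 0], "twist": [0, 0, 0]}]}}

```text
clock: 16.7
eef_pos: [489.7, 117.7, 56.3]
tcp_rot: [-3.139, 0.001, 1.561]
contact_force: [0.1, -0.1, -0.3]
opening: 1.003
```

Emit:
{"method": "jog_arm", "body": {"moves": [{"grip": -1, "translation": [0.002, 0, 0.015], "twist": [0, 0, -0.008]}, {"grip": -1, "translation": [0, 0, 0.015], "twist": [0, 0, 0]}, {"grip": -1, "translation": [0, 0, 0.009], "twist": [0, 0, 0]}, {"grip": -1, "translation": [0, 0, 0], "twist": [0, 0, 0]}, {"grip": 0, "translation": [0, 0, 0], "twist": [0, 0, 0]}, {"grip": 0.5, "translation": [0, 0, 0], "twist": [0, 0, 0]}, {"grip": 1, "translation": [0, 0, 0], "twist": [0, 0, 0]}, {"grip": 1, "translation": [0, 0, 0], "twist": [0, 0, 0]}, {"grip": 1, "translation": [0, 0, 0], "twist": [0, 0, 0]}, {"grip": 1, "translation": [0, 0, 0], "twist": [0, 0, 0]}]}}

```text
clock: 17.53
eef_pos: [490.8, 120.9, 18.5]
tcp_rot: [3.141, -0.0, 1.57]
contact_force: [-0.7, -0.7, 6.1]
opening: 0.308
```

Emit:
{"method": "jog_arm", "body": {"moves": [{"grip": 1, "translation": [0, 0, 0], "twist": [0, 0, 0]}, {"grip": 1, "translation": [0, 0, 0], "twist": [0, 0, 0]}]}}

```text
clock: 17.7
eef_pos: [490.8, 120.9, 18.5]
tcp_rot: [3.141, -0.0, 1.57]
contact_force: [-0.4, -0.7, 6.4]
opening: 0.309
```

Emit:
{"method": "jog_arm", "body": {"moves": [{"grip": 1, "translation": [0, 0, -0.015], "twist": [0, 0, 0]}, {"grip": 1, "translation": [0, 0, -0.025], "twist": [0, 0, 0]}, {"grip": 1, "translation": [0, 0, -0.025], "twist": [0, 0, 0]}, {"grip": 1, "translation": [0, 0, -0.015], "twist": [0, 0, 0]}, {"grip": 1, "translation": [-0.025, -0.002, 0], "twist": [0, 0, 0]}, {"grip": 1, "translation": [-0.025, -0.002, 0], "twist": [0, 0, 0]}, {"grip": 1, "translation": [-0.025, -0.002, 0], "twist": [0, 0, 0]}, {"grip": 1, "translation": [-0.025, -0.002, 0], "twist": [0, 0, 0]}, {"grip": 1, "translation": [-0.025, -0.002, 0], "twist": [0, 0, 0]}, {"grip": 1, "translation": [-0.025, -0.002, 0], "twist": [0, 0, 0]}]}}

```text
clock: 18.53
eef_pos: [477.9, -30.3, 98.0]
tcp_rot: [3.141, 0.0, 1.571]
contact_force: [0.2, -0.4, 0.5]
opening: 0.312
```

Emit:
{"method": "jog_arm", "body": {"moves": [{"grip": 1, "translation": [-0.025, -0.002, 0], "twist": [0, 0, 0]}, {"grip": 1, "translation": [-0.025, -0.002, 0], "twist": [0, 0, 0]}, {"grip": 1, "translation": [-0.025, -0.002, 0], "twist": [0, 0, 0]}, {"grip": 1, "translation": [-0.025, -0.002, 0], "twist": [0, 0, 0]}, {"grip": 1, "translation": [-0.025, -0.002, 0], "twist": [0, 0, 0]}, {"grip": 1, "translation": [-0.025, -0.001, 0], "twist": [0, 0, 0]}, {"grip": 1, "translation": [-0.025, 0, 0], "twist": [0, 0, 0]}, {"grip": 1, "translation": [-0.025, 0, 0], "twist": [0, 0, 0]}, {"grip": 1, "translation": [0, 0, 0], "twist": [0, 0, 0]}, {"grip": 1, "translation": [0, 0, 0], "twist": [0, 0, 0]}]}}

```text
clock: 19.37
eef_pos: [467.0, -230.1, 97.8]
tcp_rot: [3.141, -0.0, 1.568]
contact_force: [0.5, 0.3, -0.8]
opening: 0.308
```

Emit:
{"method": "jog_arm", "body": {"moves": [{"grip": 1, "translation": [-0.0035, 0.001, 0.02], "twist": [0, 0, 0]}, {"grip": 1, "translation": [0, 0, 0.02], "twist": [0, 0, 0]}, {"grip": 1, "translation": [0, 0, 0.02], "twist": [0, 0, 0]}, {"grip": 1, "translation": [0, 0, 0.01], "twist": [0, 0, 0]}, {"grip": 1, "translation": [0, 0, 0.009], "twist": [0, 0, 0]}, {"grip": 1, "translation": [0, 0, 0], "twist": [0, 0, 0]}, {"grip": 1, "translation": [0, 0, 0], "twist": [0, 0, 0]}]}}

```text
clock: 19.95
eef_pos: [468.2, -232.2, 18.9]
tcp_rot: [-3.141, -0.0, 1.571]
contact_force: [0.9, -0.0, 0.1]
opening: 0.307
```

Emit:
{"method": "jog_arm", "body": {"moves": [{"grip": 0, "translation": [0, 0, 0], "twist": [0, 0, 0]}, {"grip": -0.5, "translation": [0, 0, 0], "twist": [0, 0, 0]}, {"grip": -1, "translation": [0, 0, 0], "twist": [0, 0, 0]}, {"grip": -1, "translation": [0, 0, 0], "twist": [0, 0, 0]}, {"grip": -1, "translation": [0, 0, 0], "twist": [0, 0, 0]}, {"grip": -1, "translation": [0, 0, 0], "twist": [0, 0, 0]}]}}

```text
clock: 20.45
eef_pos: [468.2, -232.8, 19.0]
tcp_rot: [3.141, 0.0, 1.57]
contact_force: [0.1, 0.7, 0.2]
opening: 1.001
```

Emit:
{"method": "jog_arm", "body": {"moves": [{"grip": -1, "translation": [0, 0, -0.03], "twist": [0, 0, 0]}, {"grip": -1, "translation": [0, 0, -0.03], "twist": [0, 0, 0]}, {"grip": -1, "translation": [0, 0, -0.03], "twist": [0, 0, 0]}, {"grip": -1, "translation": [0, 0, -0.03], "twist": [0, 0, 0]}, {"grip": -1, "translation": [0, 0, -0.03], "twist": [0, 0, 0]}, {"grip": -1, "translation": [0, -0.02, -0.03], "twist": [0, 0, 0]}, {"grip": -1, "translation": [0, -0.03, -0.03], "twist": [0, 0, 0]}, {"grip": -1, "translation": [0, -0.03, 0], "twist": [0, 0, 0]}, {"grip": -1, "translation": [0, 0, 0], "twist": [0, 0, 0]}, {"grip": -1, "translation": [0, 0, 0], "twist": [0, 0, 0]}]}}

```text
clock: 21.28
eef_pos: [387.8, -232.7, 228.8]
tcp_rot: [3.141, 0.001, 1.569]
contact_force: [0.1, -0.8, -0.2]
opening: 1.0
```

```bash
python3 - <<'E'
from wm import *
s=r.sense();print(s['eef_pos'],s['tcp_rot'],s['contact_force'])
for n in ['wrist','top']:
    c=r.calibration(n); p,d=r.grab_frame(n); np.savez(f'{n}7.npz',p=p,d=d,**c)
    cv2.imwrite(f'pics/{n}7.png',cv2.cvtColor(p,cv2.COLOR_RGB2BGR))
    if n=='wrist': wm(p,c)
E
```

```text
[ 387.79522002 -232.66991345  228.80090911] [3.14053643e+00 5.81980082e-04 1.56894778e+00] [ 0.11173507 -0.80925635 -0.24054006]
tray [ 467.9 -234.8] [83.  82.5] 8.2 cut [ 468.6 -231.2   35. ]
tray [ 533.8 -111.5] [84.6 81.4] 4.1 cut [ 530.6 -113.8   48.4]
```

View pics/wrist7.png

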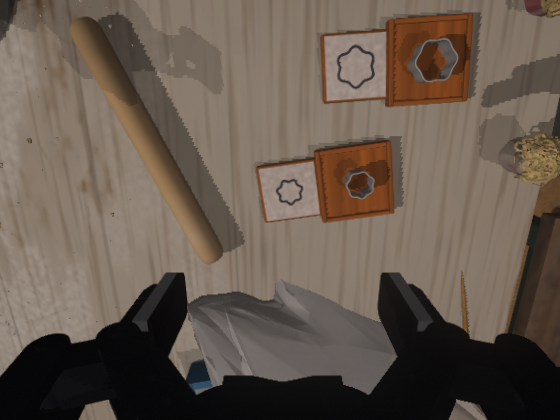

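View pics/top7.png

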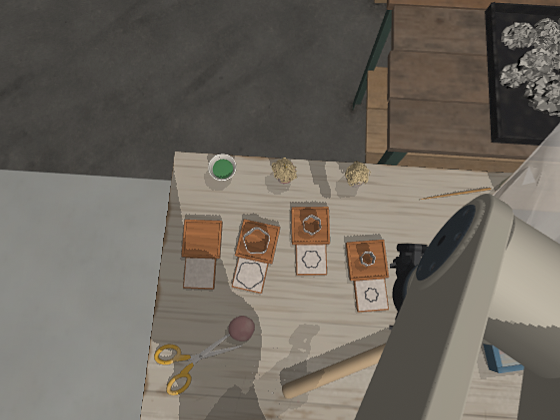

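```bash
python3 - <<'E'
from meas import *
f=np.load('top7.npz'); c=r.calibration('top'); m,out=trays(f['p'],c)
for (rect,k),q in zip(out,cutters(f['p'],c,out)): print(np.round(rect[0],1),np.round(rect[1],1),np.round(q,1) if q else None)
g=np.load('top0.npz')['p']; print(np.abs(g[150:190,200:380].astype(int)-f['p'][150:190,200:380]).mean())
d=f['d']; v,u=np.nonzero((d>0)); n=cv2.undistortPoints(np.c_[u,v].astype(float).reshape(-1,1,2),K(c),np.array([c['k1'],0,0,0,0.])).reshape(-1,2)
X=(np.c_[n,np.ones(len(n))]*d[v,u][:,None]-c['t'])@c['R']
for rect,k in out:
    s=(np.hypot(*(X[:,:2]-rect[0]).T)<38)&(X[:,2]>25)&(X[:,2]<45)
    if s.sum()>5:
        (x,y),rad=cv2.minEnclosingCircle(X[s,:2].astype(np.float32)); print(s.sum(),round(x,1),round(y,1),round(2*rad,1), np.median(X[s,2]), X[s,2].max())
E
```

```text
[ 466.3 -234.4] [80.9 82. ] [ 467.3 -232.    34.2  118. ]
[490.4   1.1] [80.6 81.7] [488.3   1.5  60.2 189. ]
[487.5 121.5] [81.3 81.2] None
[ 533.4 -111. ] [79.3 80.1] [ 530.8 -112.1   45.3  145. ]
8.822175925925926
53 467.4 -233.3 30.6 32.49276302241007 35.7921292757344
79 488.9 1.8 57.8 31.929749075732428 35.997027902848814
54 531.5 -112.8 40.1 32.35398967812424 37.195211727361595
```

All three read within about 3 mm of centre, with flat rims. I'll move the arm well clear of everything and hand in.

Emit:
{"method": "jog_arm", "body": {"moves": [{"grip": -1, "translation": [0.02, 0, 0], "twist": [0, 0, 0]}, {"grip": -1, "translation": [0.03, 0, 0], "twist": [0, 0, 0]}, {"grip": -1, "translation": [0.03, 0, 0], "twist": [0, 0, 0]}, {"grip": -1, "translation": [0.03, 0, 0], "twist": [0, 0, 0]}, {"grip": -1, "translation": [0.02, 0, 0], "twist": [0, 0, 0]}, {"grip": -1, "translation": [0, 0, 0], "twist": [0, 0, 0]}, {"grip": -1, "translation": [0, 0, 0], "twist": [0, 0, 0]}, {"grip": -1, "translation": [0, 0, 0], "twist": [0, 0, 0]}]}}

```text
clock: 22.05
eef_pos: [389.4, -102.8, 228.0]
tcp_rot: [-3.141, 0.0, 1.571]
contact_force: [-0.2, -0.1, 0.7]
opening: 1.002
```

```bash
python3 -c "
from rig import r
s=r.sense();print(s['eef_pos'],s['contact_force'],s['clock']);print(r.sign_off())"
```

```text
[ 389.39071776 -102.80384535  227.97889008] [-0.22461648 -0.13437739  0.72846288] 22.05
the job is handed in; nothing more can be done
None
```

All three cutters are now in the trays with their own outlines, and I handed the job in at 22 s. I parked the small one in the blank tray, moved the large and the medium to their own trays, then brought the small one to its tray.

- **Position:** in the last top view, the three cutter centres measured about 1 to 3 mm from their pocket centres, against a limit of 12 mm. The colour and depth readings agreed to within about 1.3 mm. The wrist views differed from these by up to about 7 mm for cutters seen at a slant, because they also caught the cutter walls.
- **Upright:** all rims read about 32 to 33 mm above the table, which fits each cutter standing flat on its tray floor.
- **Surroundings:** the blank tray is empty, and the two pots and the cup looked unmoved. I judged them by eye: the only numeric check, a before-and-after image difference of that strip, averaged about 9 grey levels and was inconclusive. The arm's shadow now crosses the strip, which may explain it.
- **Arm:** it ended clear of everything, with no contact force beyond sensor noise.

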